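# Point out the dimmer and press to test

## Task

On the birch test board, push the ajar steel lid of the relay well fully shut, then point straight down at the brass dimmer knob with the blue collar: keep still over its centre for two seconds, fingertips just above it (a few centimetres at most) and touching none of the three knobs at any time. Then press the cream push button all the way down and let it come back up. Use the fingertips only: nothing is to be grasped, lifted or carried, do not raise the lid, and leave all the other things where they are.

Things in the scene. Friction and masses are not known exactly. Their poses are not given: they have to be found in the camera images.
- well: relay well: open-topped steel box standing on the birch board, 120 x 120 mm, 45 mm high, small relays inside. Origin: centre of its underside (the board's surface); x points towards the hinge side, away from the robot; z up
- lid (a joint): steel lid of the relay well, a flat plate 120 x 120 x 6 mm with a small tab on its free edge, the one nearest the robot; hinged along the well's top edge on its +x side, 60 mm from the centre. Opening angle in rad: 0 = shut (its top then level, 51.5 mm above the well's origin); starts at 0.35 to 0.75. A stiff hinge: it stays where it is left; about 2 N down over the well's centre moves it
- test_top (a point): centre of the top of the cream push button: round cap 36 mm across, in a black round housing 52 mm across and 12 mm high; the cap's top is 22 mm above the board, 10 mm above the housing
- test (a joint): travel of the cream push button in m: 0 = up, 0.006 = all the way down; a spring returns it; fully down takes about 5 N
- dimmer_blue: Brass dimmer knob, upright and round, on a BLUE collar disc; fixed in a row of three (other collar colours, order varies, centres 88 mm apart). Origin: on the axis at the collar's underside; z up. Collar 60 mm across, 6 mm high; knob 40 mm across at its foot, 33 mm above; its flat top is 34 mm above the origin
- dimmer_white: Brass dimmer knob, upright and round, on a WHITE collar disc; fixed in a row of three (other collar colours, order varies, centres 88 mm apart). Origin: on the axis at the collar's underside; z up. Collar 60 mm across, 6 mm high; knob 40 mm across at its foot, 33 mm above; its flat top is 34 mm above the origin
- dimmer_black: Brass dimmer knob, upright and round, on a BLACK collar disc; fixed in a row of three (other collar colours, order varies, centres 88 mm apart). Origin: on the axis at the collar's underside; z up. Collar 60 mm across, 6 mm high; knob 40 mm across at its foot, 33 mm above; its flat top is 34 mm above the origin
- gauge: matte black attitude gauge case, loose, standing on its back with the blue and brown dial up, 82 x 82 mm, 72 mm high. Origin: centre of its underside
- lugs: copper lug block, loose, 32 x 70 mm, 20 mm high with three studs up to 32 mm. Origin: centre of its underside
- meter: grey handheld meter, loose, lying on the table to the right of the board, 150 x 76 x 34 mm. Origin: centre of its underside
- can: spray can with a green label, loose, upright on the table to the right of the board, 54 mm across, 130 mm high. Origin: centre of its underside
- driver: screwdriver, loose, lying on the table to the left of the board, about 200 mm long, along its x. Origin: on its axis' underside
Things that resemble listed ones, but are neither listed nor needed, are in the scene too. Several things have the shape of the gauge; the one meant has the colours described above. Of the things shaped like the lugs, the copper one is meant.

How it is judged:
On the way, in this order (a step that is already met when the one before it is completed fails the run):
1. the lid is pushed fully shut (value of joint lid below 0.04 rad), for 0.2 s.
2. the fingers point straight down at the blue-collared dimmer from just above and dwell there (horizontal distance between the grasp point and dimmer_blue below 0.022 m and z of the grasp point in the frame of dimmer_blue between 0.055 and 0.115 m and (angle between the grasp point's own z axis and vertical below 0.4 rad or angle between the grasp point's own z axis and vertical above 2.74 rad)), for 1.5 s.
3. the cream button is pressed all the way down (value of joint test above 0.005 m), for 0.05 s.
At the end, for the whole second after the job is handed in: The lid is shut (within 0.04 rad), the button is up again (within 1.5 mm), and the gauge case, lug block, meter, can and screwdriver rest within 12 mm of where they began (value of joint lid below 0.04 rad and value of joint test below 0.0015 m and distance of each of gauge, lugs, meter, can, driver from where it was at the start of the episode below 0.012 m and linear speed of each of gauge, lugs, meter, can, driver below 0.02 m/s); the robot touches nothing.
It fails at once if a dimmer knob is touched (contact force between any of the fingers, the arm and dimmer_blue above 0.3 N or contact force between any of the fingers, the arm and dimmer_white above 0.3 N or contact force between any of the fingers, the arm and dimmer_black above 0.3 N).
It fails at once if the gauge case, lug block, meter, can or screwdriver is shifted or lifted (over 12 mm) (distance of any of gauge, lugs, meter, can, driver from where it was at the start of the episode above 0.012 m).
It fails at once if the lid is raised (value of joint lid above 0.9 rad).
It fails at once if the button is pressed while the lid is not shut (value of joint test above 0.003 m and value of joint lid above 0.1 rad).
It also fails if it takes over 50 s, if anything falls off the work surface, if the arm or the gripper's body presses on something with over 40 N, if the wrist force passes 120 N, or if a joint passes its speed limit or range.

## Robot

A 7-joint arm with a two-finger parallel gripper is mounted at the origin on the work surface. World frame = base frame: x ahead of the robot, y to its left, z up, the work surface at z = 0. Lengths are in m, angles in rad, forces in N, time in s.
With the tool pointing down it reaches from about 0.35 to 0.9 m from the base axis. Payload 8.1 kg.
Tool frame: the origin (TCP) lies midway between the tips of the shut fingers; the grasp point (between the pads) lies 19 mm behind it; z points along the fingers, x is the direction in which the jaws open and shut, and the axes are right-handed (so a half turn about z gives the same grasp; the last joint's range is limited). The gripper opens to 85 mm and grips with 20 to 120 N. Pads are 22 mm wide; open, the fingers measure 114 mm over their backs; the gripper's body (76 mm by 85 mm) begins 54 mm behind the grasp point. The pads swing forward as they close: fully open they stand 13 mm farther back than shut.
Start: joints at [1.182, 0.434, 0.025, 1.573, -0.012, 1.134, -0.075], TCP at [0.176, -0.6, 0.231] pointing down, gripper open.
Joint ranges: [-2.62, 2.62], [-0.44, 2.09], [-1.27, 1.32], [0.08, 2.57], [-1.32, 4.46], [0.12, 2], [-2.74, 2.74]. Speed limits (rad/s): [2.22, 2.22, 3.01, 3.01, 3.14, 3.14, 3.14].

## Interface

Orientations are given as a 3x3 rotation matrix whose columns are the frame's x, y, z axes.
In Python, from bench import manip, fingers, planner, viewer, order, monitor gives the robot as it stands. Calls block until the motion is done:
- manip.movep(position, orientation): joint-space move of the TCP to a pose.
- manip.servo_line(position, ori=None, v=0.15, until_force=None): straight line of the TCP; ori=None keeps the orientation; v is the mean speed in m/s. With until_force (N) it stops when the force on the tool has changed by that much, and returns True; else False.
- manip.movej(angles): joint-space move.
- fingers.command_gripper(opening): finger opening in m; the grip force is fixed at half the most; returns when the fingers have stopped.
- manip.hold(seconds).
- planner.ik(position, orientation): joint angles nearest the present ones, or None.
- viewer.capture(name): name is "scene" or "top"; returns a dict with "color" (420x560x3 uint8, red, green, blue), "intrinsics" (3x3 intrinsics, pixels), "k1" (the pictures are not rectified: a ray, as slopes to the right and down, at radius r is drawn at 1 + k1 r^2 times it, then the intrinsics apply), "cam_to_world" (4x4, takes a point from camera to world coordinates). Camera axes: x right, y up, looking along -z (the intrinsics and any distortion apply to the point x, -y, -z); pixel columns grow to the right and rows downward; lengths in m; the calibration is good to about 2 mm. A picture is of the moment at which its call begins. There is no depth.
A pose or a line that the arm cannot do raises manip.PlanningError and nothing moves.
- order.job_done(): hands the job in, once; it reports no verdict.
Trained networks look in a picture, given as the dict that the camera call returned (one of the last four; its "shot" number tells which), for a name from the list of things; names that differ only in an ending like _2 or _b are one class to them, and where a whole thing is asked for, a point or a joint stands for the part that bears it (a point fixed in the world has none). Each returns a list of dicts, best first, with "confidence" (0 to 1); they miss things now and then, are a little off and sometimes report something else, mostly with a low value. They report only what shows in the picture. A call takes as long as a camera call. They do not tell look-alikes from the thing itself.
- viewer.boxes_of(thing, picture): "centre" ([row, column] in pixels, amid what is visible of it).
- viewer.mark_of(thing, picture): "centre" ([row, column] in pixels: a listed point, or the origin of a listed thing).
Readings, each from a call of its own:
- monitor.get_clock(): time.
- monitor.get_qpos(): joint angles.
- monitor.get_joint_velocities(): joint speeds.
- monitor.get_effort(): joint torques, N m.
- monitor.get_tool_pos(): TCP position.
- monitor.get_orientation(): TCP orientation.
- monitor.get_contact_force(): force on the tool from outside, world axes, zero at the start.
- monitor.get_ft_torque(): the same for the moment, N m.
- monitor.get_width(): finger opening in m.
Only numpy, scipy, OpenCV 4.12 (cv2) and the standard library are available. Lean on these libraries where they do the work, as an engineer would, in place of code of your own. Each camera call takes 0.05 s, during which the arm holds its last target.

## Working session

There is one attempt and no reset: what is moved stays moved. The work goes in short steps, each a Python script; the robot and the scene stay as the last script left them, time stands still between calls to the robot, and variables do not carry over. Pictures are saved under pics/ and viewed, and the job is handed in when it is done.

```bash
ls; mkdir -p pics; cat > h.py <<'E'
import numpy as np, cv2
from bench import manip, fingers, planner, viewer, order, monitor
def save(p,name,crop=None,scale=1):
    im=cv2.cvtColor(p["color"],cv2.COLOR_RGB2BGR)
    if crop: im=im[crop[0]:crop[1],crop[2]:crop[3]]
    if scale!=1: im=cv2.resize(im,None,fx=scale,fy=scale,interpolation=cv2.INTER_CUBIC)
    cv2.imwrite("pics/"+name,im)
def at(p,rc,z):
    K=np.array(p["intrinsics"],float);T=np.array(p["cam_to_world"])
    u=cv2.undistortPoints(np.array([[[rc[1],rc[0]]]],float),K,np.array([p["k1"],0,0,0,0.]))[0,0]
    d=T[:3,:3]@np.array([u[0],-u[1],-1]);o=T[:3,3]
    return o+d*(z-o[2])/d[2]
def proj(p,X):
    K=np.array(p["intrinsics"],float);T=np.array(p["cam_to_world"])
    c=np.linalg.inv(T)@np.append(X,1);
    a=np.array([[[c[0],-c[1],-c[2]]]])
    q=cv2.projectPoints(a,np.zeros(3),np.zeros(3),K,np.array([p["k1"],0,0,0,0.]))[0][0,0]
    return q[::-1]
E
python3 - <<'E'
from h import *
np.set_printoptions(precision=3,suppress=True)
for n in ("scene","top"):
    p=viewer.capture(n); save(p,n+"0.png"); print(n,np.array(p["cam_to_world"]),p["intrinsics"],p["k1"])
    for t in ("well","test_top","dimmer_blue","gauge","lugs","meter","can","driver"):
        print(t,[(np.round(m["centre"],1),round(m["confidence"],2),at(p,m["centre"],0.0)) for m in viewer.mark_of(t,p)[:4]])
print(monitor.get_clock())
E
```

```text
pics
scene [[ 0.554 -0.641  0.531  1.089]
 [ 0.832  0.437 -0.342 -0.385]
 [-0.013  0.631  0.776  0.938]
 [ 0.     0.     0.     1.   ]] [[397.376   0.    281.486]
 [  0.    397.376 210.633]
 [  0.      0.      1.   ]] -0.025364055750637594
well [(array([297.5, 210.2]), 0.73, array([ 0.585, -0.286,  0.   ]))]
test_top [(array([262.3, 271.7]), 0.45, array([ 0.585, -0.096,  0.   ]))]
dimmer_blue [(array([212.8, 276.7]), 0.56, array([0.446, 0.011, 0.   ]))]
gauge [(array([198.2, 373.3]), 0.94, array([0.567, 0.292, 0.   ])), (array([161.6, 299.6]), 0.6, array([0.304, 0.197, 0.   ])), (array([140.3, 352.3]), 0.57, array([ 0.321,  0.414, -0.   ]))]
lugs [(array([226.3, 324.9]), 0.89, array([0.569, 0.1  , 0.   ])), (array([197.7, 445.7]), 0.54, array([0.692, 0.479, 0.   ]))]
meter [(array([296.2, 103.6]), 0.82, array([ 0.425, -0.518,  0.   ])), (array([355.8, 141.7]), 0.17, array([ 0.63 , -0.492,  0.   ]))]
can [(array([354.3, 141.3]), 0.8, array([ 0.626, -0.491,  0.   ]))]
driver [(array([162.3, 414.2]), 0.49, array([ 0.524,  0.513, -0.   ]))]
top [[ 0.021  0.998 -0.067  0.38 ]
 [-1.     0.
[... 358 characters left out ...]
4.]), 0.57, array([0.451, 0.001, 0.   ])), (array([169. , 416.4]), 0.24, array([ 0.625, -0.491,  0.   ]))]
gauge [(array([258.2, 150.3]), 0.85, array([0.298, 0.422, 0.   ])), (array([173.1, 195.3]), 0.83, array([0.594, 0.276, 0.   ])), (array([264.8, 213.3]), 0.74, array([0.281, 0.204, 0.   ]))]
lugs [(array([176.8, 249.6]), 0.63, array([0.585, 0.088, 0.   ])), (array([144.4, 136.9]), 0.53, array([0.691, 0.484, 0.   ]))]
meter [(array([227.3, 422.4]), 0.91, array([ 0.423, -0.512,  0.   ])), (array([170.1, 418. ]), 0.68, array([ 0.621, -0.496,  0.   ]))]
can [(array([169.9, 416.7]), 0.7, array([ 0.622, -0.492,  0.   ]))]
driver [(array([193.9, 126.6]), 0.75, array([0.517, 0.513, 0.   ]))]
0.9
```

View pics/scene0.png

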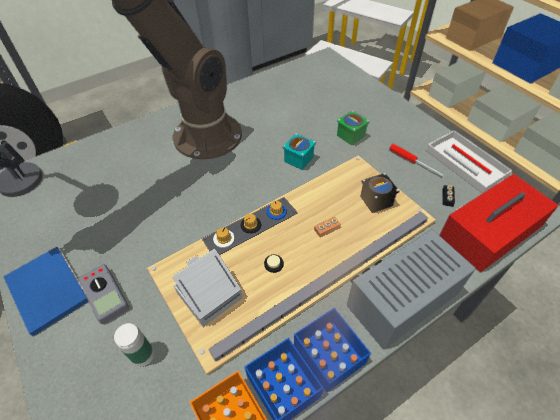

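View pics/top0.png

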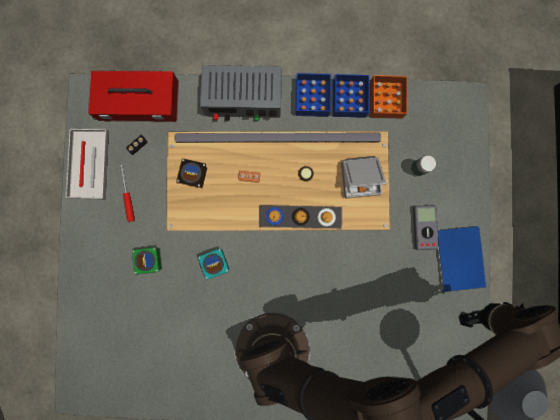

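The scene shows the blue collar at about [212,277], black at [224,251] and white at [238,223]. The cream button is at [263,273] and the well with its raised lid at [285,208]. The top view shows the same things at [216,274], [216,301], [217,326], [173,306] and [177,363]. Two other boxes are shaped like the gauge (teal, green), and a black one is shaped like the lugs. None of these is a target. Next: close crops and triangulation.

```bash
python3 - <<'E'
from h import *
np.set_printoptions(precision=4,suppress=True)
ps={n:viewer.capture(n) for n in ("scene","top")}
save(ps["scene"],"sc1.png",(180,330,150,350),4); save(ps["top"],"tc1.png",(140,240,240,400),5)
def ray(p,rc):
    a=at(p,rc,0.);b=at(p,rc,.1);d=b-a;return a,d/np.linalg.norm(d)
def tri(r,s):
    A=np.zeros((3,3));b=np.zeros(3)
    for o,d in (r,s):
        P=np.eye(3)-np.outer(d,d);A+=P;b+=P@o
    X=np.linalg.solve(A,b);return X,[np.linalg.norm(np.cross(X-o,d)) for o,d in (r,s)]
for t in ("well","test_top","dimmer_blue","dimmer_white","dimmer_black","lugs","gauge"):
    a=viewer.mark_of(t,ps["scene"]);b=viewer.mark_of(t,ps["top"])
    for m in a[:3]:
        for n in b[:3]:
            X,e=tri(ray(ps["scene"],m["centre"]),ray(ps["top"],n["centre"]))
            if e[0]<.012: print(t,np.round(m["centre"],1),np.round(n["centre"],1),X,e[0])
# cream blob
for k,(r,c) in {"scene":(262,272),"top":(173,306)}.items():
    im=ps[k]["color"].astype(int);w=np.zeros(im.shape[:2],bool);w[r-12:r+13,c-12:c+13]=1
    hsv=cv2.cvtColor(ps[k]["color"],cv2.COLOR_RGB2HSV)
    print(k,im[r,c],im[r-5:r+6,c-10:c+11:2].sum(2))
E
```

```text
well [295.9 204.2] [179.4 359. ] [ 0.5806 -0.2932  0.0108] 0.0055758493543477256
test_top [262.5 268.5] [171.5 309.8] [ 0.6021 -0.1163  0.0401] 0.0001953973056848421
dimmer_blue [209.7 275.4] [216.3 273.6] [0.45   0.0031 0.0237] 0.0010713101358038506
dimmer_white [241.1 224.9] [215.  328.7] [ 0.4603 -0.179   0.0195] 0.005841308686676119
dimmer_black [225.6 247.4] [216.8 298.4] [ 0.4479 -0.0865  0.0107] 0.004878186893887618
lugs [225.7 326.1] [178.8 247.1] [0.5765 0.0961 0.0143] 0.0009702280794335132
lugs [200.9 448.1] [145.3 136.4] [ 0.6943  0.4948 -0.0239] 0.0027644037951483915
gauge [160.7 298.5] [260.1 215.6] [ 0.2967  0.1972 -0.0019] 3.695985151690252e-05
gauge [198.8 372.3] [173.6 194.1] [0.5854 0.2711 0.0287] 0.004839663217537355
scene [240 232 185] [[561 553 378 375 646 650 648 649 619 211 586]
 [561 554 163 636 647 655 651 650 646 129 572]
 [549 561 130 656 650 651 648 649 647 116 309]
 [552 463 127 656 654 656 650 653 647 180 172]
 [551 265 137 653 658 652 658 654 652 181 129]
 [536 128 139 656 656 657 650 652 650 139 123]
 [523 222 110 624 659 656 657 656 623 104 123]
 [545 221 121 486 661 659 654 654 421 101 113]
 [566 323  99 366 595 652 652 584 358  99  84]
 [578 342 106 151 455 480 472 412 260 116  87]
 [583 568 121 114 228 345 390 247 142 117 166]]
top [209 210 160] [[484 485 253 136 370 417 328 159 427 491 484]
 [490 427 152 284 566 577 537 200 326 504 499]
 [472 274 105 468 577 576 580 383 241 500 501]
 [460 226 138 562 576 575 580 518 158 463 483]
 [453 206 176 577 571 579 581 541 154 436 446]
 [464 192 210 573 577 579 585 554 137 438 436]
 [476 179 182 575 576 583 588 531 133 457 458]
 [491 220 139 535 589 590 594 478 159 473 475]
 [479 344 106 406 591 593 586 314 223 488 484]
 [456 446 116 213 505 553 484 149 296 481 482]
 [439 443 145 113 277 385 229 125 378 475 466]]
```

View pics/sc1.png

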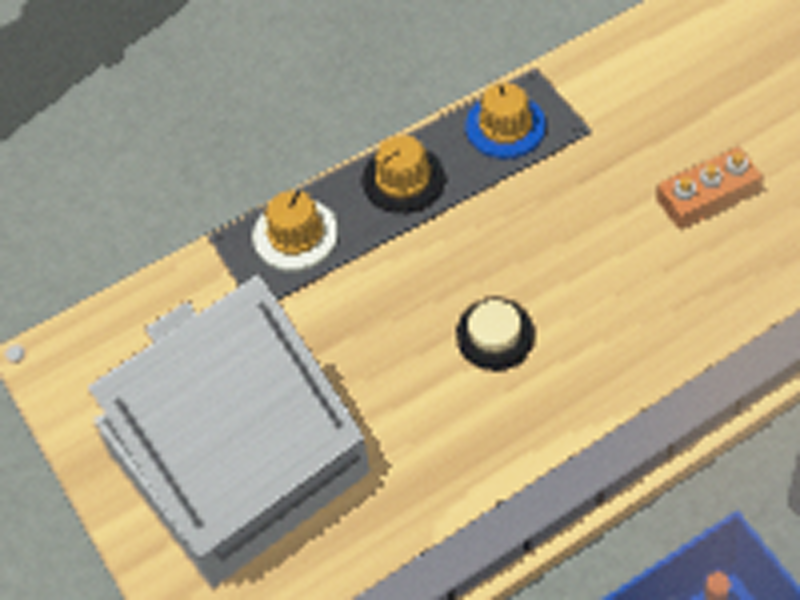

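View pics/tc1.png

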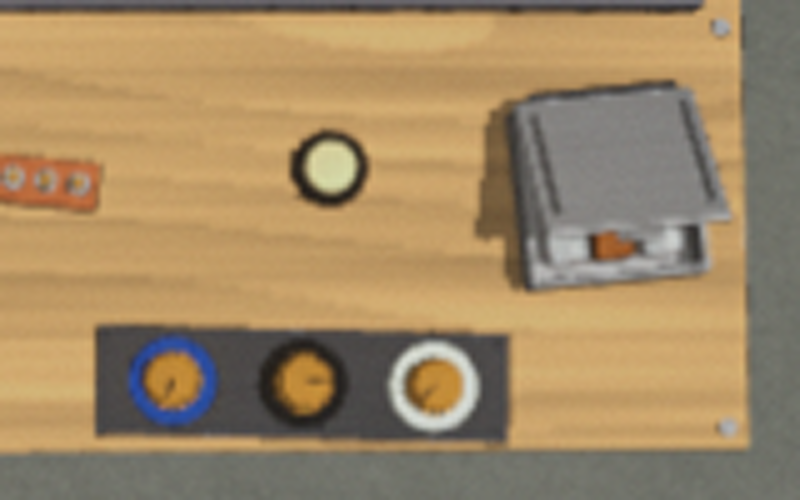

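```bash
python3 - <<'E'
from h import *
np.set_printoptions(precision=4,suppress=True)
ps={n:viewer.capture(n) for n in ("scene","top")}
def ray(p,rc):
    a=at(p,rc,0.);b=at(p,rc,.1);d=b-a;return a,d/np.linalg.norm(d)
def tri(r,s):
    A=np.zeros((3,3));b=np.zeros(3)
    for o,d in (r,s):
        P=np.eye(3)-np.outer(d,d);A+=P;b+=P@o
    X=np.linalg.solve(A,b);return X,np.linalg.norm(np.cross(X-r[0],r[1]))
def blob(k,f,r,c,w):
    m=f(ps[k]["color"].astype(int)[r-w:r+w+1,c-w:c+w+1]).astype(np.uint8)
    n,l,s,ce=cv2.connectedComponentsWithStats(m)
    i=1+np.argmax(s[1:,4]);hull=cv2.convexHull(np.argwhere(l==i)[:,::-1].astype(np.int32))
    M=np.zeros_like(m);cv2.fillConvexPoly(M,hull,1);q=np.argwhere(M>0).mean(0)
    return q+[r-w,c-w],s[i]
cream=lambda I:I.sum(2)>450
cs,_a=blob("scene",lambda I:I.sum(2)>600,262,273,9);ct,_b=blob("top",cream,173,306,7)
print(cs,_a,ct,_b,tri(ray(ps["scene"],cs),ray(ps["top"],ct)))
blue=lambda I:(I[...,2]>I[...,0]*1.4)&(I[...,2]>I[...,1]*1.2)
bs,_a=blob("scene",blue,210,277,13);bt,_b=blob("top",blue,216,274,12)
print(bs,_a,bt,_b,tri(ray(ps["scene"],bs),ray(ps["top"],bt)))
wh=lambda I:(I.min(2)>150)
for zb in (0.012,.018,.024):
  print(zb,"btn",at(ps["scene"],cs,zb+.022),at(ps["top"],ct,zb+.022),"blue",at(ps["scene"],bs,zb+.006),at(ps["top"],bt,zb+.006))
# board thickness: corner bolts; scene [180+353/4,150+14/4], top [225.5,385.6]
print(tri(ray(ps["scene"],(268.2,153.5)),ray(ps["top"],(225.5,385.6))))
for zb in (.012,.018,.024):
  print("well: hinge",at(ps["top"],(160.6,342.6),zb+.0515),at(ps["top"],(157,378),zb+.0515),"front rim",at(ps["top"],(197.6,346),zb+.045),at(ps["top"],(194,381.6),zb+.045))
# scene hinge edge far corners: crop (365,445),(205,553)
for zb in (.018,): print(at(ps["scene"],(180+445/4,150+365/4),zb+.05),at(ps["scene"],(180+553/4,150+205/4),zb+.05))
E
```

```text
[260.1261 273.1532] [  3   2  13  11 105] [172.9014 305.9014] [ 3  3  9  9 71] (array([ 0.5988, -0.102 ,  0.0343]), np.float64(0.002077573703090558))
[211.5926 275.963 ] [  2   8  21  15 135] [215.6384 274.1255] [  3   3  19  18 141] (array([0.4529, 0.0021, 0.0184]), np.float64(0.0018813089908390158))
0.012 btn [ 0.5997 -0.1001  0.034 ] [ 0.5978 -0.1038  0.034 ] blue [0.4535 0.0039 0.018 ] [0.452  0.0005 0.018 ]
0.018 btn [ 0.6029 -0.102   0.04  ] [ 0.597  -0.1034  0.04  ] blue [0.4577 0.0014 0.024 ] [0.4517 0.0005 0.024 ]
0.024 btn [ 0.6062 -0.1039  0.046 ] [ 0.5962 -0.1031  0.046 ] blue [ 0.4618 -0.0012  0.03  ] [0.4514 0.0005 0.03  ]
(array([ 0.427 , -0.378 ,  0.0125]), np.float64(0.0025459375245513232))
well: hinge [ 0.6379 -0.2236  0.0635] [ 0.6528 -0.3423  0.0635] front rim [ 0.5151 -0.2371  0.057 ] [ 0.5297 -0.3562  0.057 ]
well: hinge [ 0.6369 -0.2228  0.0695] [ 0.6518 -0.341   0.0695] front rim [ 0.5146 -0.2362  0.063 ] [ 0.5291 -0.3549  0.063 ]
well: hinge [ 0.6359 -0.2219  0.0755] [ 0.6508 -0.3397  0.0755] front rim [ 0.5141 -0.2353  0.069 ] [ 0.5285 -0.3536  0.069 ]
[ 0.649  -0.2231  0.068 ] [ 0.6573 -0.3354  0.068 ]
```

Cross-checks: the board top is at about 0.012 and the button top triangulates to z 0.034, as expected. The knob spacing comes out at about 88 mm and the well at about 120 mm. The crop confirms that the blue collar is the leftmost (+y) knob. Now the lid.

```bash
python3 - <<'E'
from h import *
np.set_printoptions(precision=4,suppress=True)
R0=monitor.get_orientation();print(R0,monitor.get_tool_pos())
x=R0[:,0].copy();x[2]=0;x/=np.linalg.norm(x);z=np.array([0,0,-1.]);R=np.c_[x,np.cross(z,x),z]
for P in ([.574,-.291,.22],[.574,-.291,.06],[.4525,.002,.07],[.599,-.102,.03]):
    print(P,planner.ik(P,R))
fingers.command_gripper(0.0)
p=monitor.get_tool_pos();manip.servo_line([p[0],p[1],.30],v=.2)
print(monitor.get_clock(),monitor.get_width())
manip.servo_line([.574,-.291,.25],ori=R,v=.25)
print(monitor.get_clock(),monitor.get_tool_pos())
pic=viewer.capture("scene");save(pic,"s2.png")
E
```

```text
[[ 0.2818 -0.9595  0.    ]
 [-0.9595 -0.2818 -0.0001]
 [ 0.0001 -0.     -1.    ]] [ 0.1762 -0.5997  0.2313]
[0.574, -0.291, 0.22] [ 0.4555  0.4785 -0.1042  1.5306  0.0528  1.1352 -0.9445]
[0.574, -0.291, 0.06] [ 0.4504  0.6399 -0.0971  1.6882  0.0795  0.8173 -0.9671]
[0.4525, 0.002, 0.07] [ 0.2273  0.4232 -0.4442  2.1318  0.2979  0.645  -1.7077]
[0.599, -0.102, 0.03] [ 0.2382  0.645  -0.2301  1.7933  0.2078  0.7269 -1.3882]
3.0583 -0.00042974708443049126
5.2333 [ 0.5732 -0.2922  0.2502]
```

View pics/s2.png

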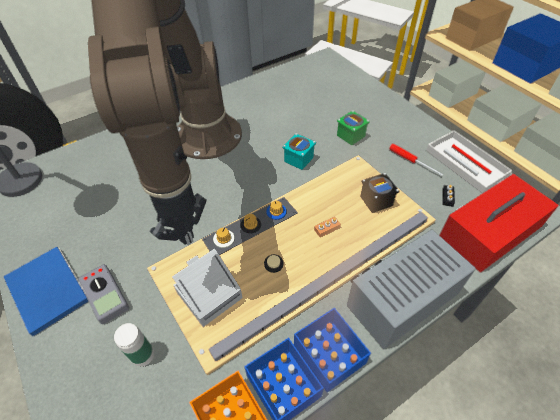

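```bash
python3 - <<'E'
from h import *
np.set_printoptions(precision=4,suppress=True)
manip.servo_line([.574,-.291,.16],v=.15)
f0=monitor.get_contact_force()
r=manip.servo_line([.574,-.291,.060],v=.04,until_force=12)
print(r,monitor.get_tool_pos(),f0,monitor.get_contact_force(),monitor.get_clock())
manip.hold(.3);print(monitor.get_contact_force(),monitor.get_tool_pos())
pic=viewer.capture("scene");save(pic,"s3.png",(180,330,150,350),4)
E
```

```text
True [ 0.5738 -0.291   0.0697] [0.0112 0.1593 0.1965] [-2.2401  1.9827  9.6151] 8.025
[-1.4455  0.665   8.5537] [ 0.5738 -0.291   0.0697]
```

View pics/s3.png

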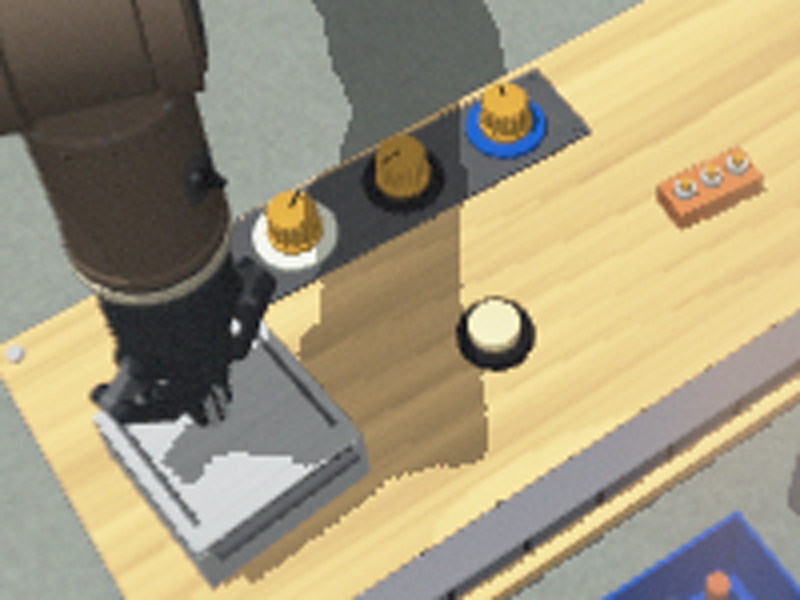

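The lid looks nearly shut. The z is about 6 mm above my estimate, so I'll press a little harder to tell whether the lid is at its stop.

```bash
python3 - <<'E'
from h import *
np.set_printoptions(precision=4,suppress=True)
r=manip.servo_line([.574,-.291,.058],v=.03,until_force=18)
print(r,monitor.get_tool_pos(),monitor.get_contact_force());manip.hold(.3);print(monitor.get_tool_pos(),monitor.get_contact_force())
# raise and probe nearer free edge
manip.servo_line([.574,-.291,.085],v=.1)
manip.servo_line([.540,-.295,.085],v=.1)
r=manip.servo_line([.540,-.295,.058],v=.03,until_force=12)
print(r,monitor.get_tool_pos(),monitor.get_contact_force());manip.hold(.3);print(monitor.get_tool_pos())
manip.servo_line([.540,-.295,.15],v=.2)
manip.servo_line([.50,-.09,.15],v=.25)
print(monitor.get_clock(),monitor.get_contact_force())
pic=viewer.capture("scene");save(pic,"s4.png",(180,330,150,350),4)
pic=viewer.capture("top");save(pic,"t4.png",(140,240,240,400),5)
E
```

```text
True [ 0.5738 -0.291   0.0696] [-3.3059  0.3768 10.2843]
[ 0.5738 -0.291   0.0697] [-1.9855  1.047  10.0892]
True [ 0.5401 -0.2949  0.0696] [-1.7093  1.9648  9.3266]
[ 0.5401 -0.2949  0.0696]
12.1167 [-0.5446 -0.4566 -0.2615]
```

View pics/s4.png

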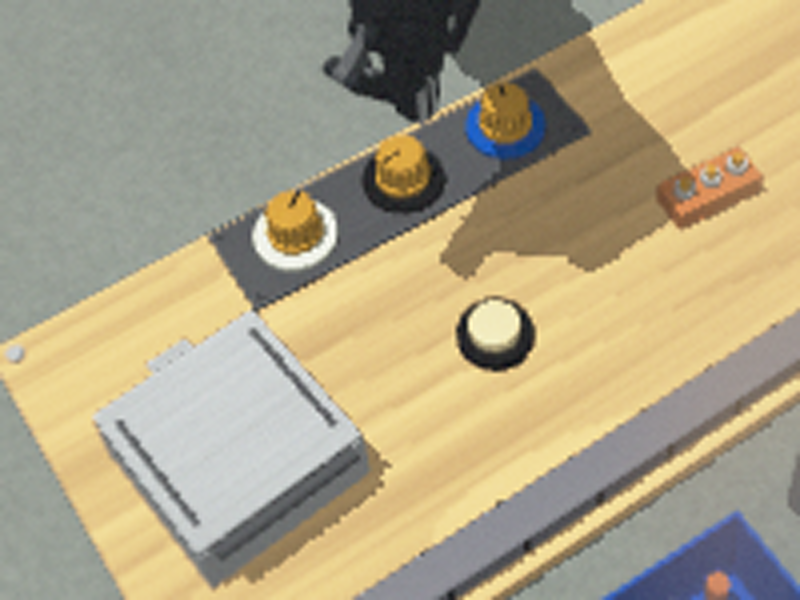

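View pics/t4.png

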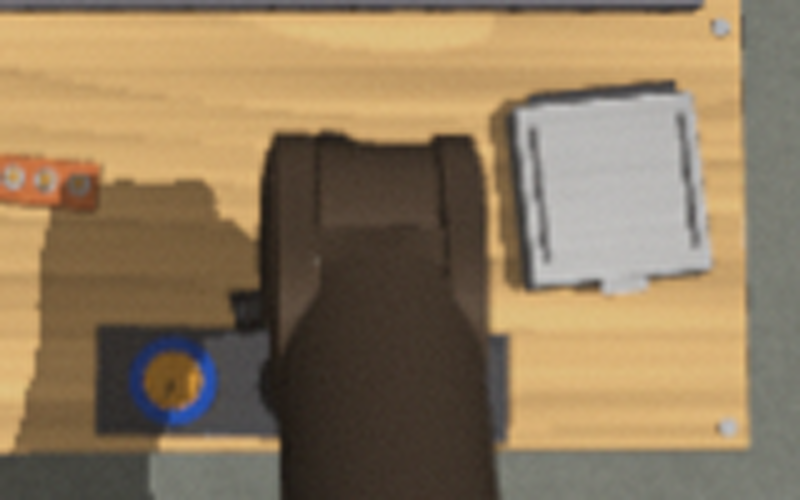

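Two probes at different distances from the hinge both stop at z 0.0696, so the lid is level and shut. That puts the board at about 0.018 and the knob top at about 0.052. Now the dwell over blue, with TCP z at 0.080.

```bash
python3 - <<'E'
from h import *
np.set_printoptions(precision=4,suppress=True)
manip.servo_line([.4535,.001,.15],v=.2)
manip.servo_line([.4535,.001,.080],v=.06)
p=viewer.capture("scene");save(p,"s5.png",(150,300,200,400),4)
manip.hold(2.2)
print(monitor.get_tool_pos(),monitor.get_orientation()[:,2],monitor.get_contact_force(),monitor.get_clock())
E
```

```text
[0.4535 0.001  0.08  ] [-0.0029  0.0007 -1.    ] [1.195  0.4869 0.4551] 16.4417
```

View pics/s5.png

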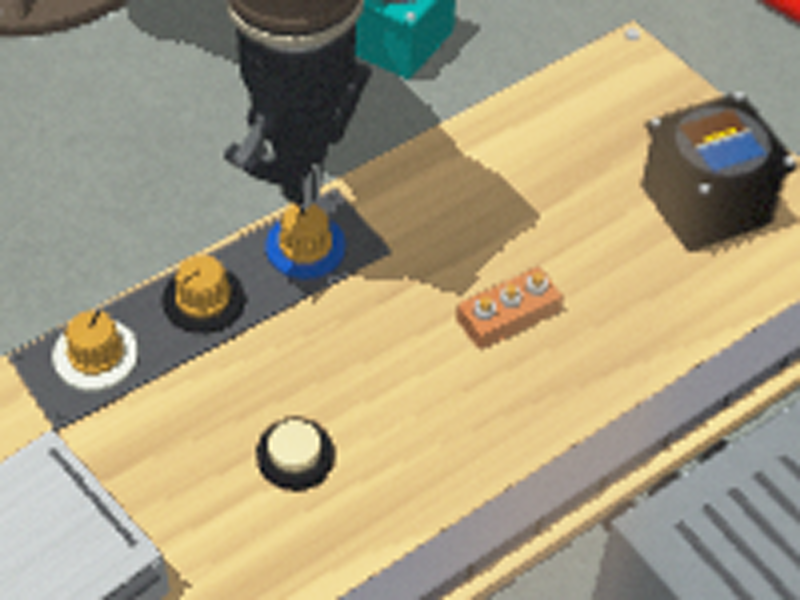

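```bash
python3 - <<'E'
from h import *
p=viewer.capture("scene")
for n,X in {"tcp":[.4535,.001,.08],"knobtop18":[.4535,.001,.052],"collar18":[.4535,.001,.024],"btn":[.6,-.1027,.04]}.items():
    q=proj(p,X);print(n,q,(q-[150,200])*4)
save(p,"s6.png",(180,230,250,310),10)
E
```

```text
tcp [198.37315213 274.58673434] [193.4926085  298.34693737]
knobtop18 [204.67429709 274.83990869] [218.69718835 299.35963476]
collar18 [210.74336225 275.08383567] [242.97344899 300.33534269]
btn [259.48221897 272.3240355 ] [437.92887588 289.29614201]
```

View pics/s6.png

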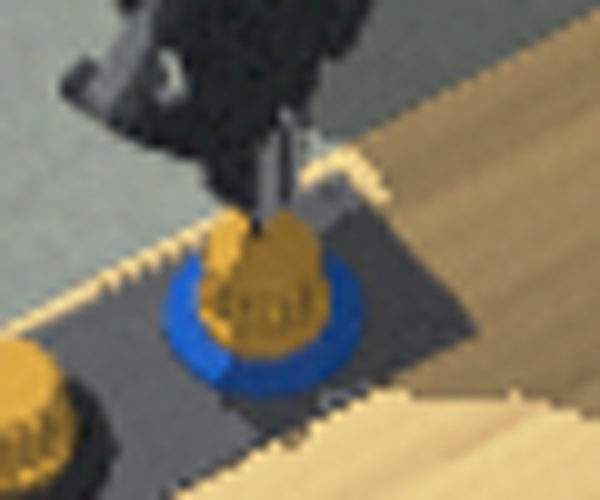

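The tip hangs clear above the blue-collared knob (tip near [201,277], collar centre near [212,276]). That agrees with the projection to within about 1–2 px. Now the button.

```bash
python3 - <<'E'
from h import *
np.set_printoptions(precision=4,suppress=True)
manip.servo_line([.4535,.001,.15],v=.12)
manip.servo_line([.599,-.103,.12],v=.2)
manip.servo_line([.599,-.103,.055],v=.08)
p=viewer.capture("scene");save(p,"s7.png",(200,300,220,330),7)
f0=monitor.get_contact_force()
r=manip.servo_line([.599,-.103,.028],v=.02,until_force=14)
print(r,monitor.get_tool_pos(),f0,monitor.get_contact_force())
manip.hold(.4);print(monitor.get_tool_pos(),monitor.get_contact_force(),monitor.get_clock())
p=viewer.capture("scene");save(p,"s8.png",(200,300,220,330),7)
E
```

```text
True [ 0.599  -0.103   0.0341] [ 0.5548 -0.3822  0.7766] [-1.7545 -0.0254  8.8641]
[ 0.599  -0.103   0.0341] [-2.4377  0.6029 11.1282] 20.7
```

View pics/s7.png

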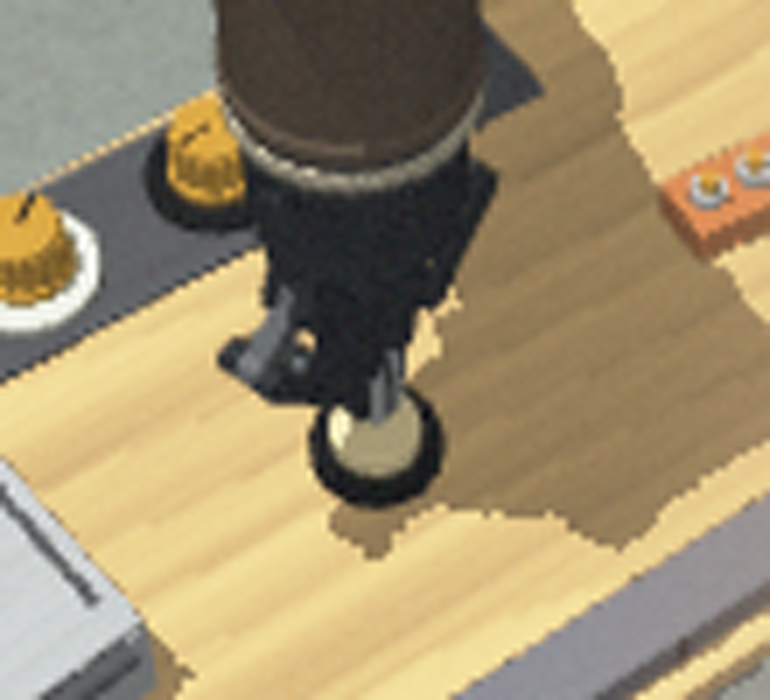

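View pics/s8.png

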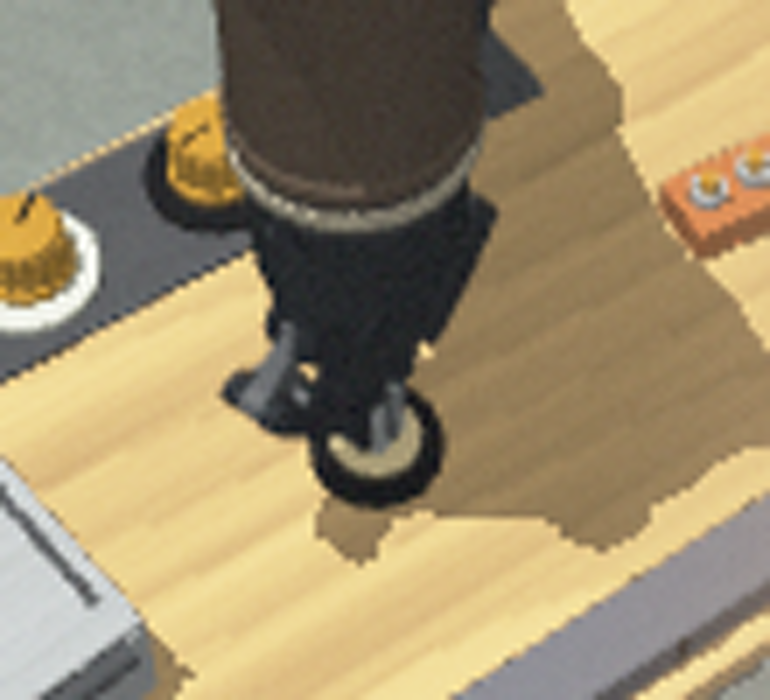

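The TCP stopped at z 0.0341, which is 0.040 minus 6 mm, with about 10 N against the 5 N needed. I'll press slightly harder to confirm it is at the stop, then retreat and check.

```bash
python3 - <<'E'
from h import *
np.set_printoptions(precision=4,suppress=True)
r=manip.servo_line([.599,-.103,.028],v=.02,until_force=12)
manip.hold(.2);print(r,monitor.get_tool_pos(),monitor.get_contact_force())
manip.servo_line([.599,-.103,.15],v=.12)
manip.servo_line([.45,-.2,.28],v=.25)
manip.hold(.5);print(monitor.get_contact_force(),monitor.get_clock())
p=viewer.capture("scene");save(p,"s9.png")
save(p,"s9c.png",(180,330,150,350),4)
p=viewer.capture("top");save(p,"t9.png")
E
```

```text
True [ 0.599  -0.103   0.0341] [-3.1329  0.7127 12.5611]
[-0.089   0.0807  0.2544] 23.8167
```

View pics/s9.png

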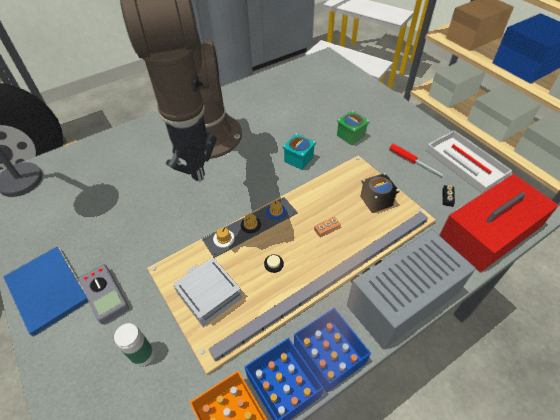

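View pics/s9c.png

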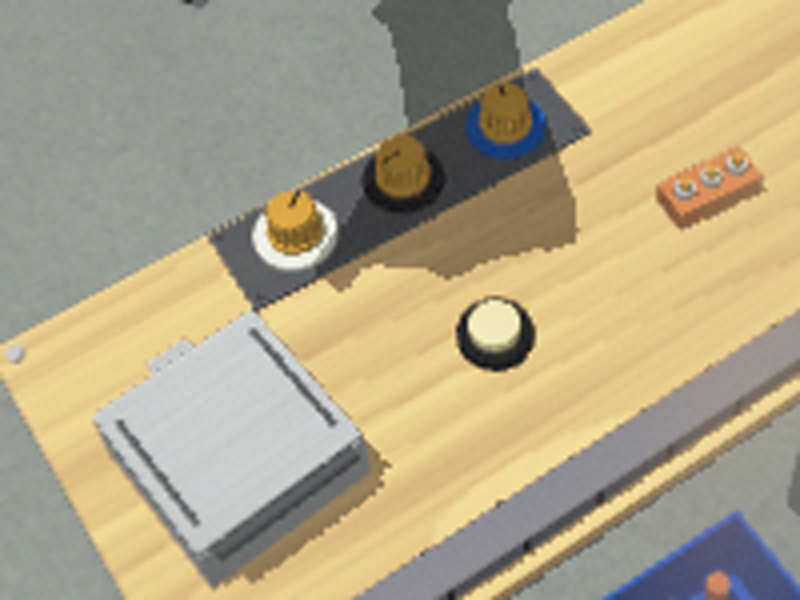

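The pictures show the lid flat (around [287,207]) and the button up at [263,273]. Everything else is where it was, and the arm is clear. Handing in.

```bash
python3 - <<'E'
from h import *
order.job_done(); print(monitor.get_clock())
E
```

```text
the job is handed in; nothing more can be done
the job is handed in; nothing more can be done
```

I did all three steps in order with the fingers closed and handed the job in at about 24 s. No verdict is reported, so the results below are from my own checks.

- **Lid:** I pushed it shut. Probes at two distances from the hinge both stopped at z = 0.0696 m, so the lid was level.
- **Blue-collared dimmer:** I held the fingertips still over it, pointing straight down, for more than 2.2 s. They were about 28 mm above the knob's top. The picture showed them centred to within a few millimetres and clear of the knob.
- **Cream button:** I pressed it to its stop. The TCP stayed at 0.0341 m, 6 mm below the cap's top, as the force rose to about 12 N, and then I let it come back up.
- **Last picture:** the lid is shut, the button is up, and all the loose things look unmoved. The tool force is about zero. I judged the loose things from the picture and did not measure them again.

**What disagreed:**
- My first camera estimate put the board at about 0.012 m. The lid and button contacts put it at about 0.018 m, so I raised the dwell height to match before moving over the knob.
- During the dwell the force reading was about 1 N sideways. I took this as sensor noise, because the fingertips were well clear of the knob.

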